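# Charge a refillable spray can at the parts-room station

### The arm

A 6-joint arm with a two-finger parallel gripper is mounted at the origin on the work surface. World frame = base frame: x ahead of the robot, y to its left, z up, the work surface at z = 0. Lengths are in m, angles in rad, forces in N, time in s.
With the tool pointing down it reaches from about 0.375 to 0.925 m from the base axis. Payload 5.7 kg.
Tool frame: the origin (TCP) lies between the finger pads; the fingertips stand 8 mm ahead of it and the grasp point (between the pads) lies 11 mm behind it (manip.tip_reach is the distance from the TCP to the fingertips, in m); z points along the fingers, y is the line along which they close (so a half turn about z gives the same grasp; the last joint's range is limited). The gripper opens to 88 mm and grips with 3 to 60 N. Pads are 20 mm wide; open, the fingers measure 115 mm over their backs; the gripper's body (75 mm by 178 mm) begins 61 mm behind the grasp point.
Start: joints at [1.065, 0.359, 1.51, -0, 1.272, -0.115], TCP at [0.229, 0.555, 0.209] pointing down, gripper open.
Joint ranges: [-2.97, 2.97], [-1.01, 2.36], [0.21, 2.38], [-0.96, 4.11], [0.2, 2.71], [-2.98, 2.98]. Speed limits (rad/s): [2.39, 2.39, 3.14, 3.14, 3.14, 3.14].

### API

Orientations are given as a unit quaternion [w, x, y, z].
In Python, from rig import manip gives the robot as it stands. The module is installed in compiled form; this text tells all that it offers.
- The arm moves only by the tool arm_command, never from a script. Its argument "steps" is a list of rows, each an object with "travel": the shift along the tool's x, y, z in mm, a list of three; "roll": the turn about the tool's z in degrees; "hand": the opening, from -1 (shut) to 1 (fully open). In form: [{"travel": [dx, dy, dz], "roll": roll, "hand": hand}, ...]. A call has 1 to 10 rows; each row is the pose to reach, as a shift and turn from the pose commanded when the call began, along the tool's axes at that moment; what a row does not reach only later rows make up. A row lasts 1/12 s, in which the tool goes at most 41.7 mm and 7.16 degrees, less where a joint would pass 70% of its speed; a pose out of reach is approached as far as the arm can. A call with a gripper value outside its range is refused whole. The fingers move at their own pace and stop on an object; "squeeze" is the grip in N (left out, the last holds). Time passes only in rows, so rows that repeat a pose let the fingers close. It gives the time, the measured TCP pose, the force, the opening and the grip force at its end, in the units of the state.
- manip.state(): the state, without advancing time (a new reading comes with each control period).
- manip.capture(name): name is "scene" or "top" or "wrist"; returns a dict with "image" (480x640x3 uint8, blue, green, red), "camera_matrix" (3x3 intrinsics, pixels), "eye" and "orientation" of the camera in the world. Camera axes: x right, y down, z forward; pixel columns grow to the right and rows downward; lengths in m; the calibration is good to about 2 mm. A picture is of the moment at which its call begins. There is no depth.
- manip.finish_job(): hands the job in; it is judged then, once.
Trained networks look in a picture, given as the dict that the camera call returned (one of the last four; its "shot" number tells which), for a name from the list of things; names that differ only in an ending like _2 or _b are one class to them, and where a whole thing is asked for, a point or a joint stands for the part that bears it (a point fixed in the world has none). Each returns a list of dicts, best first, with "conf" (0 to 1); they miss things now and then, are a little off and sometimes report something else, mostly with a low value. They report only what shows in the picture. A call takes as long as a camera call. They do not tell look-alikes from the thing itself.
- manip.find_in(picture, thing): "point" ([column, row] as shares, 0 to 1, of the picture: columns of its width, rows of its height, amid what is visible of it).
The state is a dict: "t": time; "q": joint angles; "joint_vel": joint speeds; "joint_torque": joint torques, N m; "tcp_pos": TCP position; "tool_rot": TCP orientation; "wrist_force": force on the tool from outside, world axes, zero at the start; "torque": the same for the moment, N m; "gripper_width": opening from 0.0 (shut) to 1.0 (fully open); "gripper_force": force on a finger pad.
Only numpy, scipy, OpenCV 4.12 (cv2) and the standard library are available. Lean on these libraries where they do the work, as an engineer would, in place of code of your own. Each camera call takes 0.05 s, during which the arm holds its last target. There are 200 camera calls.

### The job

Recharge the slim refillable spray can: hold it square to the sloping charging station's sprung round pad, centred on it, and press it down gently until the pad is fully depressed, keeping it down for about two seconds without ramming it. Then set the can down gently, standing upright in the empty compartment of the blue tray, and slide the station's flat dust cover fully shut over the pad. Leave the other things on the bench where they are.

Things in the scene. Friction and masses are not known exactly. Their poses are not given: they have to be found in the camera images.
- can: slim bare-aluminium spray can, loose, upright on the bench left or right of the station. 160 mm tall: straight round body 58 mm in diameter up to 120 mm, then a shoulder and a 34 mm cap from 134 to 160 mm. 0.25 to 0.49 kg. Origin: centre of its flat underside; z towards the cap. The jar and oil filter beside it are fatter and half as tall.
- station: fixed grey charging station, 260 mm wide (y). Its front face slopes at 30 degrees, rising to the back from 55 to 155 mm; a gauge behind its -y end, 220 mm high. Origin: on the bench, 105 mm below the face's centre; z up, x to the back, y level across the slope (yaw within 0.3 rad). Face normal: (-0.5, 0, 0.866) here. A 90 mm square well, centred 55 mm to +y, holds the pad.
- pad_top (a point): centre of the top of the round black pad (80 mm in diameter) in the station's well; moves with the pad. z: outward normal of the sloping face, 30 degrees from vertical, leaning to the robot's side; y: the station's y. At rest the pad lies 12 mm below the face; it sinks along -z by at most 18 mm.
- pad (a joint): how far the pad is pressed in: 0 at rest, 0.018 m fully depressed (hard stop; 17 mm counts as fully down). It starts to give at about 5 N and needs about 13 N at full depth; pressing on against the stop only raises the force, and more than 50 N harms the valve. It springs back when let go.
- cover_grip (a point): centre of the top of the black upright fin in the middle of the flat aluminium dust cover. Cover: 120 mm up the slope, 100 mm across, top 6 mm above the face. Fin: 12 mm thick (y), 50 mm long up the slope, top 39 mm above the face. Axes as pad_top: z the face normal, y the way the cover shuts. Two low rails (9 mm high) run along the cover's slide.
- cover (a joint): how far the dust cover stands open: 0 fully shut over the well, 0.125 m fully open (end stops at both). It slides along the station's y, shutting towards +y, and stays where it is left (about 2 N of friction). Starts 0.10 to 0.125 open, parked beside the pad on its -y side.
- tray: fixed open blue tray, 200 mm (x) by 130 mm (y), 45 mm high, walls and floor 5 mm thick; a cross wall in the middle makes two compartments of about 92 x 120 mm. The one on its -x side (nearer the robot) holds an amber lamp; the other is empty. Origin: centre of its underside; yaw within 0.25 rad.
- tray_slot (a point): centre of the floor of the tray's empty compartment (5 mm above the bench), axes as the tray's.
- jar: bystander: short wide jar with a lid, 72 mm diameter, 78 mm tall, standing 95 to 125 mm beyond the can (to +x). Origin under its centre.
- filter: bystander: white oil filter, 66 mm diameter, 80 mm tall, standing 85 to 100 mm nearer the robot than the can (to -x). Origin under its centre.
- lamp: bystander: amber marker lamp, 68 mm diameter, 50 mm tall, in the tray's other compartment. Origin under its centre.
- driver: bystander: screwdriver 200 mm long lying before the station. Origin under its middle.
- carton2: bystander: small white carton 50 x 40 x 35 mm high, before the station. Origin under its centre.
Things that resemble listed ones, but are neither listed nor needed, are in the scene too. Of the things that look like the can, take the one that is farthest to the robot's left at the start. Several things have the shape of the tray; the one meant has the colours described above.

How it is judged:
On the way:
1. the can stands square (within 8 degrees) and centred (within 15 mm) on the pad and holds it fully depressed (17 mm or more) for one second (value of joint pad above 0.017 m and x of can in the frame of pad_top between -0.015 and 0.015 m and y of can in the frame of pad_top between -0.015 and 0.015 m and z of can in the frame of pad_top below 0.005 m and angle between the z axis of can and the z axis of pad_top, either way round below 0.14 rad and contact force between can and station above 3 N), for 1 s.
At the end, for the whole second after the job is handed in: The can stands upright (within 6 degrees) and at rest on the floor of the tray's empty compartment, the dust cover is shut to within 4 mm, and the pad has sprung back to within 3 mm of its rest (x of can in the frame of tray_slot between -0.03 and 0.03 m and y of can in the frame of tray_slot between -0.045 and 0.045 m and z of can in the frame of tray_slot below 0.005 m and angle between can's own z axis and vertical below 0.1 rad and linear speed of can below 0.02 m/s and value of joint cover below 0.004 m and value of joint pad below 0.003 m); the robot touches nothing.
It fails at once if the station is pressed by the can with more than 50 N (contact force between can and station above 50 N).
It fails at once if the can is dropped or rammed into the tray (more than 60 N) (contact force between can and tray above 60 N).
It fails at once if the can is tipped over (angle between can's own z axis and vertical above 1.2 rad).
It fails at once if a bystander is moved by more than 30 mm (distance of any of jar, filter, lamp, driver, carton2 from where it was at the start of the episode above 0.03 m).
It also fails if it takes over 69 s, if anything falls off the work surface, if the arm or the gripper's body presses on something with over 40 N, if the wrist force passes 120 N, or if a joint passes its speed limit or range.

## Working session

There is one attempt and no reset: what is moved stays moved. The work goes in short steps, Python scripts to look and compute and a tool call to move; the robot and the scene stay as the last step left them, time stands still between calls to the robot, and variables do not carry over. Pictures are saved under pics/ and viewed, at most 10 in all, crops included, and the job is handed in when it is done.

Besides the shell and the picture viewer there is one more tool, called after "Emit:" as a command line: name --argument value ..., lists and objects as JSON in quotes. arm_command: Moves the arm, as the interface text tells. Its arguments: {"type":"object","properties":{"steps":{"type":"array","items":{"type":"object","properties":{"travel":{"type":"array","items":{"type":"number"}},"roll":{"type":"number"},"hand":{"type":"number"}}}},"squeeze":{"type":"number"}},"required":["steps"]}

```bash
mkdir -p pics
cat > h.py <<'E'
import numpy as np, cv2
from rig import manip
from scipy.spatial.transform import Rotation as R
def rot(q): return R.from_quat([q[1],q[2],q[3],q[0]])
def pix2world(c,uv,z):
    K=np.array(c["camera_matrix"]); M=np.array(c["orientation"]); 
    M=rot(M).as_matrix() if M.size==4 else M.reshape(3,3)
    d=M@np.linalg.solve(K,[uv[0],uv[1],1]); e=np.array(c["eye"]); return e+d*(z-e[2])/d[2]
def world2pix(c,p):
    K=np.array(c["camera_matrix"]); M=np.array(c["orientation"]); 
    M=rot(M).as_matrix() if M.size==4 else M.reshape(3,3)
    v=K@(M.T@(np.array(p)-np.array(c["eye"]))); return v[:2]/v[2]
def totool(v,s=None):
    s=s or manip.state(); return rot(s["tool_rot"]).inv().apply(v)*1000
E
cat > a.py <<'E'
from h import *
np.set_printoptions(precision=4,suppress=True)
print(manip.state(), manip.tip_reach)
for n in ("scene","top"):
    c=manip.capture(n); cv2.imwrite(f"pics/{n}0.png",c["image"]); print(n,c["eye"],c["orientation"],c["camera_matrix"])
    for t in "can station pad_top cover_grip tray jar filter lamp driver carton2".split():
        print(t,[(round(r["conf"],2),(np.array(r["point"])*[640,480]).round(0).tolist()) for r in manip.find_in(c,t)])
E
python3 a.py
```

```text
{'t': 0.0, 'q': array([ 1.0649,  0.3595,  1.5115, -0.    ,  1.2725, -0.1151]), 'joint_vel': array([ 0.0016,  0.0014, -0.0004,  0.0011, -0.0008,  0.0002]), 'joint_torque': array([ -0.0019, -51.5387, -27.0722,   0.0674,   0.035 ,  -0.0002]), 'tcp_pos': array([0.2282, 0.5541, 0.2081]), 'tool_rot': array([-0.0003,  0.1942,  0.981 , -0.0009]), 'wrist_force': array([ 0.1928, -0.4044, -0.4884]), 'torque': array([-0.0048,  0.0094,  0.0046]), 'gripper_force': 0.0, 'gripper_width': 0.9977561561538146} 0.008
scene [0.9325 0.6625 0.6805] [-0.1446  0.261   0.8414 -0.4506] [[462.6955   0.     321.2358]
 [  0.     462.6955 240.0529]
 [  0.       0.       1.    ]]
can [(0.96, [465.0, 387.0]), (0.79, [424.0, 324.0]), (0.68, [242.0, 277.0])]
station [(0.73, [234.0, 327.0])]
pad_top [(0.67, [382.0, 318.0]), (0.61, [269.0, 311.0])]
cover_grip [(0.67, [241.0, 272.0]), (0.6, [406.0, 430.0])]
tray [(0.96, [241.0, 229.0]), (0.65, [321.0, 197.0])]
jar [(0.95, [407.0, 431.0])]
filter [(0.74, [498.0, 374.0])]
lamp [(0.93, [265.0, 217.0])]
driver [(0.65, [313.0, 272.0])]
carton2 [(0.7, [380.0, 317.0]), (0.6, [464.0, 386.0])]
top [ 0.328  -0.0301  1.1152] [ 0.0491 -0.6967  0.7152 -0.0239] [[434.089    0.     326.2657]
 [  0.     434.089  246.6934]
 [  0.       0.       1.    ]]
can [(0.84, [170.0, 239.0]), (0.83, [225.0, 264.0]), (0.45, [353.0, 240.0])]
station [(0.9, [317.0, 148.0])]
pad_top []
cover_grip [(0.96, [340.0, 154.0]), (0.49, [455.0, 222.0])]
tray [(0.91, [479.0, 330.0]), (0.71, [456.0, 216.0]), (0.59, [461.0, 245.0]), (0.48, [173.0, 274.0])]
jar [(0.74, [177.0, 196.0]), (0.56, [459.0, 246.0])]
filter [(0.87, [174.0, 277.0])]
lamp [(0.87, [460.0, 246.0])]
driver [(0.78, [350.0, 242.0])]
carton2 [(0.66, [268.0, 252.0])]
```

View pics/scene0.png

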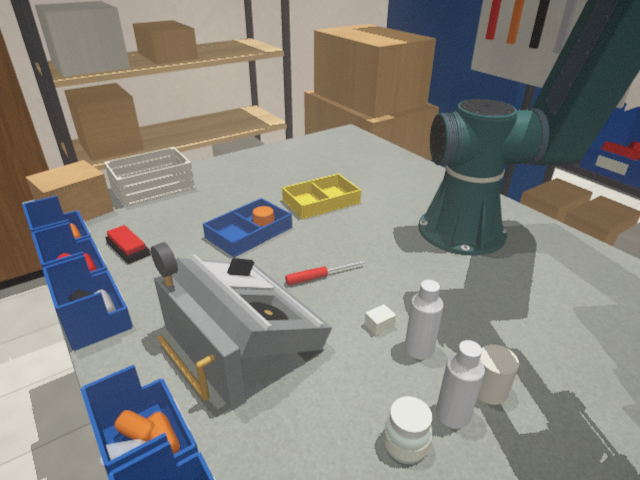

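View pics/top0.png

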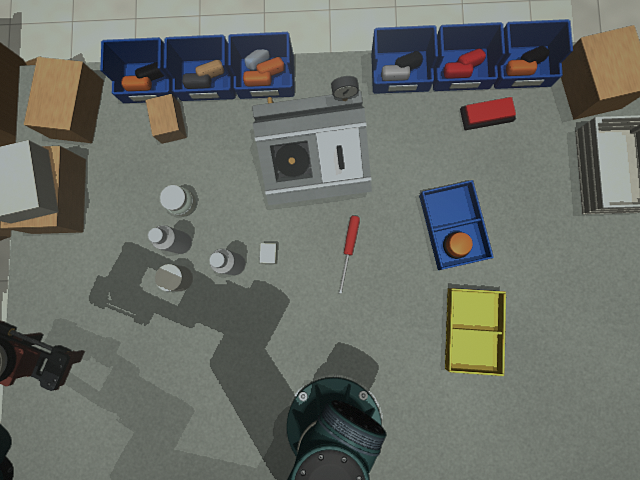

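The cans are the ones at top (161,237) and (222,261). The first is farther to the robot's left, with the jar and filter beside it, so it is the one meant. The blue tray with the lamp is at (457,225); the yellow one at (476,332) is a decoy. The station pad is at (292,160) and the fin at (340,157). I'll check these in an enlarged mosaic.

```bash
cat > b.py <<'E'
from h import *
im=cv2.imread("pics/top0.png"); sc=cv2.imread("pics/scene0.png")
f=lambda i,x,y:cv2.resize(i[y:y+100,x:x+133],(400,300),interpolation=cv2.INTER_CUBIC)
cv2.imwrite("pics/m.png",np.vstack([np.hstack([f(im,130,180),f(im,247,105)]),np.hstack([f(im,395,175),f(sc,390,335)])]))
E
python3 b.py
```

```text
(no output)
```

View pics/m.png

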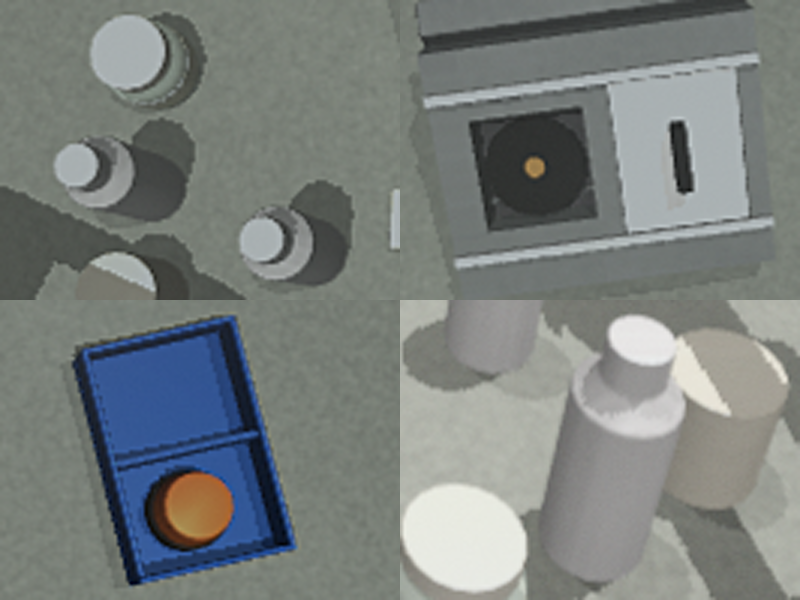

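```bash
cat > c.py <<'E'
from h import *
np.set_printoptions(precision=4,suppress=True)
c=manip.capture("top")
P=lambda u,z:pix2world(c,u,z)
for n,u,z in [("can",(155.3,235),.16),("can2",(217,260),.16),("pad",(291.9,160.7),.0946),("fin",(340.8,157.3),.1388),
 ("driver",(350,242),.02),("carton",(268,252),.035),("jar",(173,197),.078),("filt",(170,276),.08)]: print(n,P(u,z))
t=np.array([P(u,.045)[:2] for u in [(421,192.3),(473.1,180.7),(492.1,258),(439.2,269)]]);print(t)
e=t[0]+t[1]-t[2]-t[3]; f=t[0]+t[3]-t[1]-t[2]
yaw=np.arctan2(e[1],e[0]); print("tray",t.mean(0),yaw,np.arctan2(-f[0],f[1]),"slot",t.mean(0)+.049*np.array([np.cos(yaw),np.sin(yaw)]))
# rails (top of lower/upper rail), face height differs; same rail constant z
for a,b,z in [((256,139.5),(368.5,124.5),.105+.009*.866+.03),((266,193),(372.5,178.5),.105-.03+.008)]:
  d=P(a,z)-P(b,z); print("yaw st",np.arctan2(-d[0],d[1]))
s=manip.state(); print(rot(s["tool_rot"]).as_matrix())
E
python3 c.py
```

```text
can [0.4648 0.3875 0.16  ]
can2 [0.4046 0.2471 0.16  ]
pad [0.646  0.0833 0.0946]
fin [ 0.6362 -0.035   0.1388]
driver [ 0.4524 -0.0528  0.02  ]
carton [0.4312 0.154  0.035 ]
jar [0.5698 0.3807 0.078 ]
filt [0.3753 0.3848 0.08  ]
[[ 0.5691 -0.2326]
 [ 0.5942 -0.3626]
 [ 0.4004 -0.397 ]
 [ 0.3769 -0.2678]]
tray [ 0.4851 -0.315 ] 0.1786748678979098 0.18531901693859046 slot [ 0.5334 -0.3063]
yaw st 0.09867235233398423
yaw st 0.10455292448289757
[[-0.9246  0.3809 -0.    ]
 [ 0.3809  0.9246 -0.0001]
 [-0.     -0.0001 -1.    ]]
```

Emit:
arm_command --steps '[{"travel": [-282,-64,0],"roll": -28.1,"hand": 1},{"travel": [-282,-64,0],"roll": -28.1,"hand": 1},{"travel": [-282,-64,0],"roll": -28.1,"hand": 1},{"travel": [-282,-64,0],"roll": -28.1,"hand": 1},{"travel": [-282,-64,0],"roll": -28.1,"hand": 1},{"travel": [-282,-64,0],"roll": -28.1,"hand": 1},{"travel": [-282,-64,0],"roll": -28.1,"hand": 1},{"travel": [-282,-64,0],"roll": -28.1,"hand": 1},{"travel": [-282,-64,0],"roll": -28.1,"hand": 1},{"travel": [-282,-64,0],"roll": -28.1,"hand": 1}]'

```text
t: 1.98
tcp_pos: [0.4646, 0.3881, 0.2087]
tool_rot: [-0.001, -0.049, 0.999, 0.0]
wrist_force: [-1.0, -0.3, 0.2]
gripper_width: 0.999
gripper_force: 0.0
```

```bash
cat > w.py <<'E'
from h import *
import sys
np.set_printoptions(precision=4,suppress=True)
c=manip.capture("wrist"); cv2.imwrite(f"pics/w{sys.argv[1]}.png",c["image"]); print(c["eye"],c["orientation"],c["camera_matrix"][0])
s=manip.state(); print(s["t"],s["tcp_pos"]); print(rot(s["tool_rot"]).as_matrix(),s["wrist_force"])
for t in ["can"]: print([(r["conf"],np.array(r["point"])*[640,480]) for r in manip.find_in(c,t)])
print("pred can cap",world2pix(c,[.4648,.3875,.16]),"shoulder",world2pix(c,[.4648,.3875,.12]))
E
python3 w.py 1
```

```text
[0.3852 0.381  0.3841] [0.0978 0.6646 0.7328 0.1083] [406.9667   0.     317.3988]
2.0333 [0.4638 0.3886 0.2087]
[[-0.995  -0.0994 -0.0013]
 [-0.0994  0.995   0.0001]
 [ 0.0012  0.0003 -1.    ]] [-0.0787  0.3343 -0.356 ]
[(0.7, array([117.376, 122.592])), (0.64, array([317.696, 229.008]))]
pred can cap [314.9361 255.4643] shoulder [315.2442 235.6323]
```

View pics/w1.png

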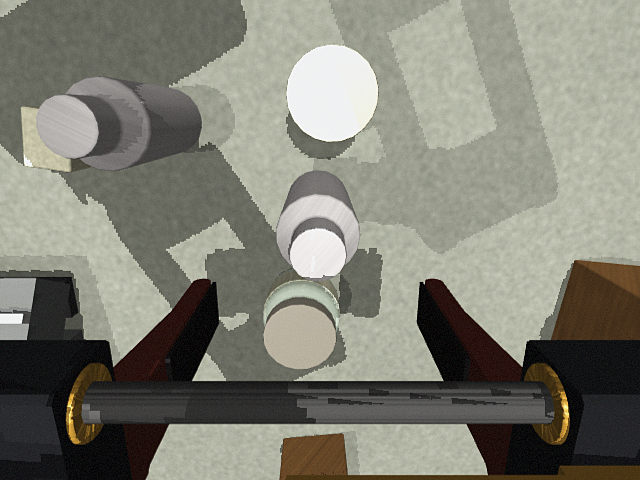

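The wrist view shows the cap at (318,252), against a predicted (315,255). It is centred between the fingers, so I'll descend and grip.

Emit:
arm_command --steps '[{"travel": [0,0,40],"roll": 0,"hand": 1},{"travel": [0,0,80],"roll": 0,"hand": 1},{"travel": [0,0,112],"roll": 0,"hand": 1},{"travel": [0,0,112],"roll": 0,"hand": 1},{"travel": [0,0,112],"roll": 0,"hand": 1}]'

```text
t: 2.5
tcp_pos: [0.4623, 0.3884, 0.0959]
tool_rot: [-0.002, -0.051, 0.999, -0.001]
wrist_force: [1.2, -0.3, -0.2]
gripper_width: 1.004
gripper_force: 0.0
```

Emit:
arm_command --steps '[{"travel": [0,0,0],"roll": 0,"hand": -1},{"travel": [0,0,0],"roll": 0,"hand": -1},{"travel": [0,0,0],"roll": 0,"hand": -1},{"travel": [0,0,0],"roll": 0,"hand": -1},{"travel": [0,0,0],"roll": 0,"hand": -1},{"travel": [0,0,0],"roll": 0,"hand": -1},{"travel": [0,0,0],"roll": 0,"hand": -1},{"travel": [0,0,0],"roll": 0,"hand": -1}]' --squeeze 20

```text
t: 3.17
tcp_pos: [0.4657, 0.3884, 0.0981]
tool_rot: [0.001, -0.05, 0.999, 0.0]
wrist_force: [0.9, -0.3, 7.4]
gripper_width: 0.647
gripper_force: 20.0
```

Emit:
arm_command --steps '[{"travel": [0,0,-20],"roll": 0,"hand": -1},{"travel": [0,0,-60],"roll": 0,"hand": -1},{"travel": [0,0,-100],"roll": 0,"hand": -1},{"travel": [0,0,-140],"roll": 0,"hand": -1},{"travel": [0,0,-175],"roll": 0,"hand": -1},{"travel": [0,0,-175],"roll": 0,"hand": -1}]' --squeeze 25

```text
t: 3.67
tcp_pos: [0.4681, 0.3903, 0.2796]
tool_rot: [0.005, -0.05, 0.999, 0.003]
wrist_force: [1.5, 2.2, -4.1]
gripper_width: 0.649
gripper_force: 25.0
```

Emit:
arm_command --steps '[{"travel": [3,-35,0],"roll": 0,"hand": -1},{"travel": [6,-75,0],"roll": 0,"hand": -1},{"travel": [9,-115,0],"roll": 0,"hand": -1},{"travel": [12,-155,0],"roll": 0,"hand": -1},{"travel": [16,-195,0],"roll": 0,"hand": -1},{"travel": [20,-235,0],"roll": 0,"hand": -1},{"travel": [24,-275,0],"roll": 0,"hand": -1},{"travel": [27,-315,0],"roll": 0,"hand": -1},{"travel": [29,-337,30],"roll": 0,"hand": -1},{"travel": [29,-337,60],"roll": 0,"hand": -1}]'

```text
t: 4.5
tcp_pos: [0.4705, 0.0454, 0.2117]
tool_rot: [0.002, -0.048, 0.999, -0.001]
wrist_force: [0.8, 0.8, -4.6]
gripper_width: 0.645
gripper_force: 25.0
```

Emit:
arm_command --steps '[{"travel": [0,0,40],"roll": 0,"hand": -1},{"travel": [0,0,75],"roll": 0,"hand": -1},{"travel": [0,0,100],"roll": 0,"hand": -1},{"travel": [0,0,108],"roll": 0,"hand": -1},{"travel": [0,0,111],"roll": 0,"hand": -1},{"travel": [0,0,113],"roll": 0,"hand": -1},{"travel": [0,0,115],"roll": 0,"hand": -1},{"travel": [0,0,115],"roll": 0,"hand": -1}]'

```text
t: 5.17
tcp_pos: [0.4717, 0.05, 0.0995]
tool_rot: [0.002, -0.05, 0.999, -0.0]
wrist_force: [-2.2, 0.8, 4.5]
gripper_width: 0.65
gripper_force: 25.0
```

Emit:
arm_command --steps '[{"travel": [0,0,0],"roll": 0,"hand": -1},{"travel": [5,0,0],"roll": 0,"hand": -1},{"travel": [12,0,-1],"roll": 0,"hand": -1},{"travel": [19,0,-2],"roll": 0,"hand": -1},{"travel": [26,0,-3],"roll": 0,"hand": -1},{"travel": [33,0,-3],"roll": 0,"hand": -1},{"travel": [40,0,-2],"roll": 0,"hand": -1},{"travel": [47,0,-1],"roll": 0,"hand": -1},{"travel": [53,0,0],"roll": 0,"hand": -1},{"travel": [57,0,1],"roll": 0,"hand": -1}]' --squeeze 7

```text
t: 6.0
tcp_pos: [0.4105, 0.0441, 0.096]
tool_rot: [-0.001, -0.05, 0.999, -0.0]
wrist_force: [-1.9, 0.1, 6.3]
gripper_width: 0.656
gripper_force: 7.0
```

Emit:
arm_command --steps '[{"travel": [0,0,0],"roll": 0,"hand": -1},{"travel": [0,0,0],"roll": 0,"hand": -1},{"travel": [0,0,0],"roll": 0,"hand": -1}]' --squeeze 40

```text
t: 6.25
tcp_pos: [0.4113, 0.0441, 0.0962]
tool_rot: [-0.001, -0.05, 0.999, -0.0]
wrist_force: [-1.5, 0.4, 9.2]
gripper_width: 0.648
gripper_force: 40.0
```

```bash
cat > s.py <<'E'
from h import *
import sys
np.set_printoptions(precision=4,suppress=True)
c=manip.capture("scene"); s=manip.state()
T=s["tcp_pos"]; M=rot(s["tool_rot"]).as_matrix(); print(T,s["wrist_force"])
G=T-.011*M[:,2]; uv=world2pix(c,G); print("grasp px",uv)
x,y=np.clip(uv-[100,75],0,[440,330]).astype(int)
cv2.imwrite(f"pics/s{sys.argv[1]}.png",cv2.resize(c["image"][y:y+150,x:x+200],(800,600),interpolation=cv2.INTER_CUBIC)); print("crop origin",x,y,"x4")
# predicted points of can for tilt a about tool y
h=float(sys.argv[2]) if len(sys.argv)>2 else .107
for a in (0,15,30,40):
    st=M[:,1]; up=-M[:,2]; bk=-M[:,0]; r=np.radians(a); z=np.cos(r)*up-np.sin(r)*bk; xx=np.cos(r)*bk+np.sin(r)*up
    B=G-h*z
    print(a,"captop",(world2pix(c,B+.16*z)-[x,y])*4,"bot",(world2pix(c,B)-[x,y])*4,"botfront/back",(world2pix(c,B-.029*xx)-[x,y])*4,(world2pix(c,B+.029*xx)-[x,y])*4)
E
python3 s.py 1
```

```text
[0.4113 0.0441 0.0962] [-2.326  -0.5296  8.7473]
grasp px [354.7632 256.0297]
crop origin 254 181 x4
0 captop [407.872  216.8296] bot [394.1457 454.0629] botfront/back [430.7253 432.9537] [356.4486 475.817 ]
15 captop [426.6145 210.5829] bot [358.3922 469.8322] botfront/back [394.2497 459.0563] [321.1606 481.0211]
30 captop [443.3818 210.6237] bot [324.3063 474.8671] botfront/back [357.2498 475.574 ] [289.9192 474.1293]
40 captop [452.8973 214.0699] bot [303.6259 471.7643] botfront/back [333.3577 480.5171] [272.5276 462.6092]
```

View pics/s1.png

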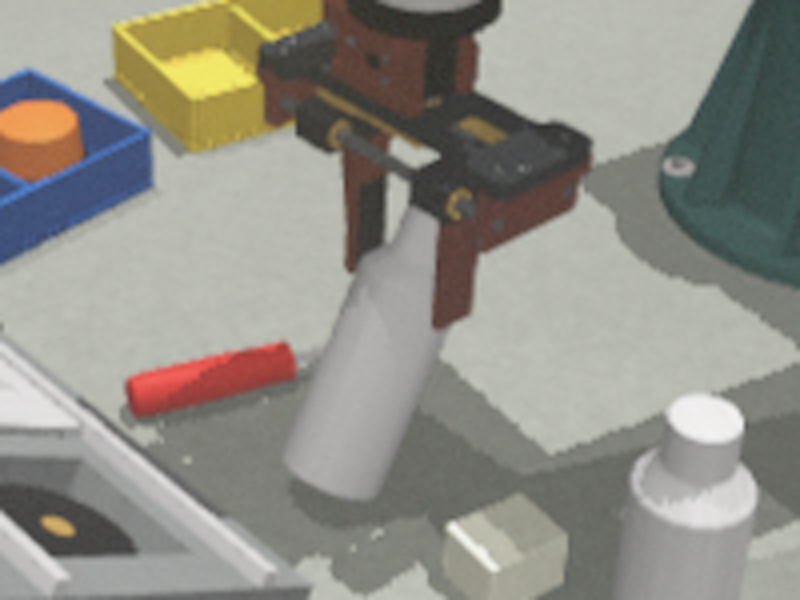

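The can is tilted by about 28–30°, with its bottom edge at crop (288,465)–(375,497). I'll triangulate the pad and fin from both cameras.

```bash
cat > d.py <<'E'
from h import *
from scipy.optimize import least_squares
np.set_printoptions(precision=4,suppress=True)
c1=manip.capture("top");c2=manip.capture("scene")
for r in manip.find_in(c2,"cover_grip")[:3]: print(np.array(r["point"])*[640,480],r["conf"])
def tri(u1,u2,p0):
    r=least_squares(lambda p:np.r_[world2pix(c1,p)-u1,world2pix(c2,p)-u2],p0); return r.x,r.fun
print(world2pix(c2,[.646,.0833,.0946]),tri([291.9,160.7],[268.3,312.3],[.646,.083,.09]))
E
python3 d.py
```

```text
[239.616 272.4  ] 0.91
[267.6882 313.0231] (array([0.6451, 0.0835, 0.0961]), array([-0.1238,  0.185 , -0.1683, -0.0295]))
```

Emit:
arm_command --steps '[{"travel": [0,0,-30],"roll": 0,"hand": -1},{"travel": [0,0,-65],"roll": 0,"hand": -1},{"travel": [-10,0,-100],"roll": 0,"hand": -1},{"travel": [-40,4,-104],"roll": 0,"hand": -1},{"travel": [-75,8,-104],"roll": 0,"hand": -1},{"travel": [-110,12,-104],"roll": 0,"hand": -1},{"travel": [-145,16,-104],"roll": 0,"hand": -1},{"travel": [-171,16,-104],"roll": 0,"hand": -1},{"travel": [-171,16,-104],"roll": 0,"hand": -1},{"travel": [-171,16,-104],"roll": 0,"hand": -1}]' --squeeze 30

```text
t: 7.28
tcp_pos: [0.5802, 0.0769, 0.198]
tool_rot: [-0.002, -0.05, 0.999, -0.0]
wrist_force: [-1.7, 0.0, -5.1]
gripper_width: 0.645
gripper_force: 30.0
```

```bash
cat > e.py <<'E'
from h import *
np.set_printoptions(precision=4,suppress=True)
s=manip.state();T=s["tcp_pos"];M=rot(s["tool_rot"]).as_matrix();G=T-.011*M[:,2]
bk=np.array([.995,.0998,0]);yy=np.array([-.0998,.995,0]);n=-.5*bk+np.array([0,0,.866]);u=np.cross(yy,n)
B=G-.1065*n-np.array([.6455,.0834,.095]); print(T,"x,y,z in pad:",B@u*1e3,B@yy*1e3,B@n*1e3, "tilt tool",np.degrees(np.arccos(-M[2,2])),s["wrist_force"],s["t"])
E
python3 e.py; python3 s.py 2 .1065
```

```text
[0.5802 0.0769 0.198 ] x,y,z in pad: 0.21674426238187255 0.05532492920502492 25.021449133672746 tilt tool 0.2602454576674908 [-1.7483  0.0406 -5.1335] 7.2833
[0.5788 0.0769 0.1981] [-0.9904 -0.3183 -4.4342]
grasp px [295.2296 248.9303]
crop origin 195 173 x4
0 captop [397.5302 202.0376] bot [406.9884 485.9027] botfront/back [453.8797 460.8997] [358.4111 511.8046]
15 captop [422.7857 194.8682] bot [360.5537 504.65  ] botfront/back [407.9287 491.6849] [311.0305 518.2031]
30 captop [445.9608 195.3806] bot [314.795  510.8728] botfront/back [359.9043 511.3914] [267.3341 510.3272]
40 captop [459.4657 199.8608] bot [286.0953 507.4119] botfront/back [328.0311 517.4669] [241.8583 496.8051]
```

View pics/s2.png

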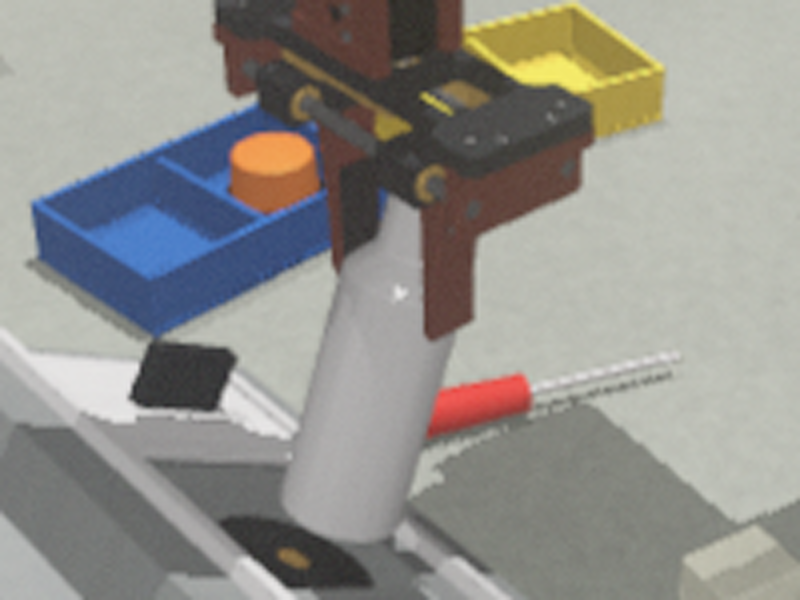

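The wrist force looks fine, but the can swung back to about 19°: bottom edge (283,505)–(400,540), against the steeper slope predicted for 30°. I'll finish the tilt on the pad. The uphill edge touches first, then a pivot with a light grip.

Emit:
arm_command --steps '[{"travel": [-14,0,2],"roll": 0,"hand": -1},{"travel": [-26,0,4],"roll": 0,"hand": -1},{"travel": [-26,0,4],"roll": 0,"hand": -1},{"travel": [-28,0,7],"roll": 0,"hand": -1},{"travel": [-29,0,9],"roll": 0,"hand": -1},{"travel": [-30,0,10.5],"roll": 0,"hand": -1},{"travel": [-30.6,0,11.8],"roll": 0,"hand": -1},{"travel": [-30.6,0,11.8],"roll": 0,"hand": -1}]'

```text
t: 8.0
tcp_pos: [0.6109, 0.0801, 0.1881]
tool_rot: [-0.001, -0.05, 0.999, -0.0]
wrist_force: [-3.2, -1.6, -0.5]
gripper_width: 0.647
gripper_force: 30.0
```

```bash
python3 e.py
```

```text
[0.6109 0.0801 0.1881] x,y,z in pad: 21.964770963411407 0.2014926687207496 1.0447754203518396 tilt tool 0.0867131395383882 [-3.2027 -1.6066 -0.4707] 8.0
```

Emit:
arm_command --steps '[{"travel": [-1,0,1.7],"roll": 0,"hand": -1},{"travel": [-1,0,1.7],"roll": 0,"hand": -1},{"travel": [3.7,0,5],"roll": 0,"hand": -1},{"travel": [8.2,0,8.6],"roll": 0,"hand": -1},{"travel": [12.5,0,12.5],"roll": 0,"hand": -1},{"travel": [15.3,0,15.2],"roll": 0,"hand": -1},{"travel": [15.4,0,17],"roll": 0,"hand": -1},{"travel": [15.4,0,17],"roll": 0,"hand": -1}]' --squeeze 9

```text
t: 8.67
tcp_pos: [0.5968, 0.0788, 0.1712]
tool_rot: [0.0, -0.05, 0.999, 0.0]
wrist_force: [-1.5, 1.5, 3.8]
gripper_width: 0.652
gripper_force: 9.0
```

```bash
python3 e.py; python3 s.py 3 .1065
```

```text
[0.5968 0.0788 0.1712] x,y,z in pad: 1.233035533977616 0.24081123873222593 -6.553813655629701 tilt tool 0.052004220938948305 [-1.4647  1.55    3.8193] 8.6667
[0.5972 0.0788 0.1715] [-2.3469  1.5264  3.5613]
grasp px [287.5166 264.7797]
crop origin 187 189 x4
0 captop [398.2429 204.0671] bot [408.9254 480.8113] botfront/back [456.1311 455.2252] [360.019  507.3193]
15 captop [423.6619 196.4451] bot [362.1531 500.2756] botfront/back [409.8976 486.4373] [312.2456 514.7408]
30 captop [447.0175 196.3613] bot [316.0162 507.4856] botfront/back [361.5239 506.8787] [268.1436 508.124 ]
40 captop [460.6463 200.3876] bot [287.0556 504.8127] botfront/back [329.3924 513.602 ] [242.406  495.5432]
```

View pics/s3.png

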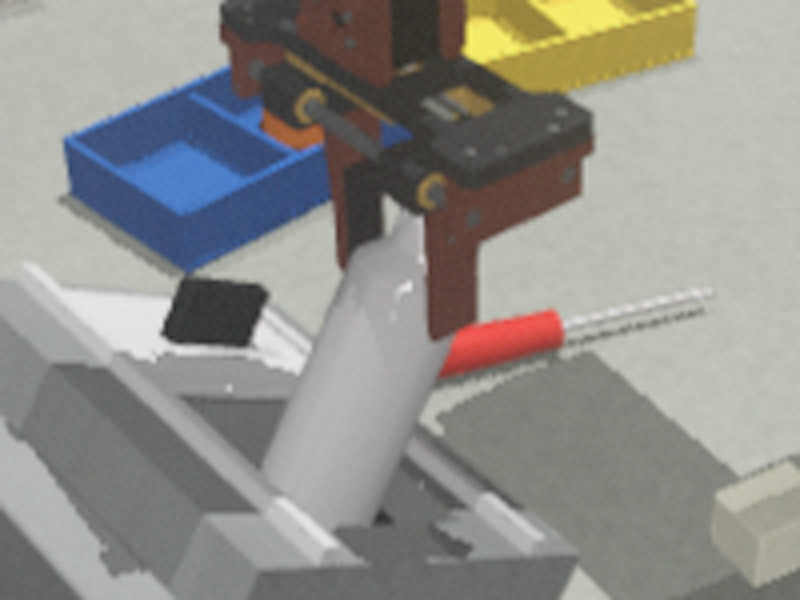

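The can now stands square (edge slope 0.41, against 0.415 predicted for 30°) and the pad is partly down. I'll firm up the grip and press along the normal.

Emit:
arm_command --steps '[{"travel": [0,0,0],"roll": 0,"hand": -1},{"travel": [0,0,0],"roll": 0,"hand": -1},{"travel": [-1.5,0,2.6],"roll": 0,"hand": -1},{"travel": [-3,0,5.2],"roll": 0,"hand": -1},{"travel": [-4,0,7],"roll": 0,"hand": -1},{"travel": [-5,0,8.7],"roll": 0,"hand": -1},{"travel": [-5,0,8.7],"roll": 0,"hand": -1}]' --squeeze 25

```text
t: 9.3
tcp_pos: [0.6018, 0.0792, 0.1625]
tool_rot: [0.0, -0.05, 0.999, -0.0]
wrist_force: [-3.2, 1.3, 7.7]
gripper_width: 0.648
gripper_force: 25.0
```

```bash
python3 e.py
```

```text
[0.6018 0.0792 0.1625] x,y,z in pad: 1.2538671026488104 0.2234155313053755 -16.614018549135366 tilt tool 0.0047906729695932244 [-3.194   1.2896  7.7217] 9.3
```

Emit:
arm_command --steps '[{"travel": [-0.4,0,0.7],"roll": 0,"hand": -1},{"travel": [-0.6,0,1.1],"roll": 0,"hand": -1},{"travel": [-0.8,0,1.4],"roll": 0,"hand": -1},{"travel": [-0.8,0,1.4],"roll": 0,"hand": -1}]'

```text
t: 9.63
tcp_pos: [0.6026, 0.0793, 0.1623]
tool_rot: [0.0, -0.05, 0.999, -0.0]
wrist_force: [-5.3, 1.6, 12.9]
gripper_width: 0.649
gripper_force: 25.0
```

```bash
python3 e.py
```

```text
[0.6026 0.0793 0.1623] x,y,z in pad: 1.855583189806037 0.18306381061702956 -17.173781357456324 tilt tool 0.04433712192485077 [-5.3423  1.5903 12.9144] 9.6333
```

Emit:
arm_command --steps '[{"travel": [-0.2,0,0.4],"roll": 0,"hand": -1},{"travel": [-0.2,0,0.4],"roll": 0,"hand": -1},{"travel": [-0.2,0,0.4],"roll": 0,"hand": -1},{"travel": [-0.2,0,0.4],"roll": 0,"hand": -1},{"travel": [-0.2,0,0.4],"roll": 0,"hand": -1},{"travel": [-0.2,0,0.4],"roll": 0,"hand": -1},{"travel": [-0.2,0,0.4],"roll": 0,"hand": -1},{"travel": [-0.2,0,0.4],"roll": 0,"hand": -1},{"travel": [-0.2,0,0.4],"roll": 0,"hand": -1},{"travel": [-0.2,0,0.4],"roll": 0,"hand": -1}]'

```text
t: 10.47
tcp_pos: [0.6028, 0.0793, 0.1623]
tool_rot: [0.0, -0.05, 0.999, -0.0]
wrist_force: [-5.9, 1.5, 16.3]
gripper_width: 0.651
gripper_force: 25.0
```

```bash
python3 e.py; python3 s.py 4 .1065
```

```text
[0.6028 0.0793 0.1623] x,y,z in pad: 1.9821032266148413 0.16591218303993144 -17.23496109626873 tilt tool 0.05485276315587466 [-5.8773  1.4813 16.2569] 10.4667
[0.6027 0.0793 0.1622] [-6.3354  1.2534 16.0267]
grasp px [285.1729 270.0595]
crop origin 185 195 x4
0 captop [396.5024 202.2454] bot [408.2075 476.0604] botfront/back [455.4456 450.1693] [359.272  502.8818]
15 captop [421.9558 194.3922] bot [361.3862 495.8833] botfront/back [409.2025 481.6189] [311.409  510.7923]
30 captop [445.3694 194.0247] bot [315.1628 503.5655] botfront/back [360.7791 502.4279] [267.1816 504.7621]
40 captop [459.0475 197.8438] bot [286.125  501.2611] botfront/back [328.5928 509.4628] [241.3427 492.6123]
```

View pics/s4.png

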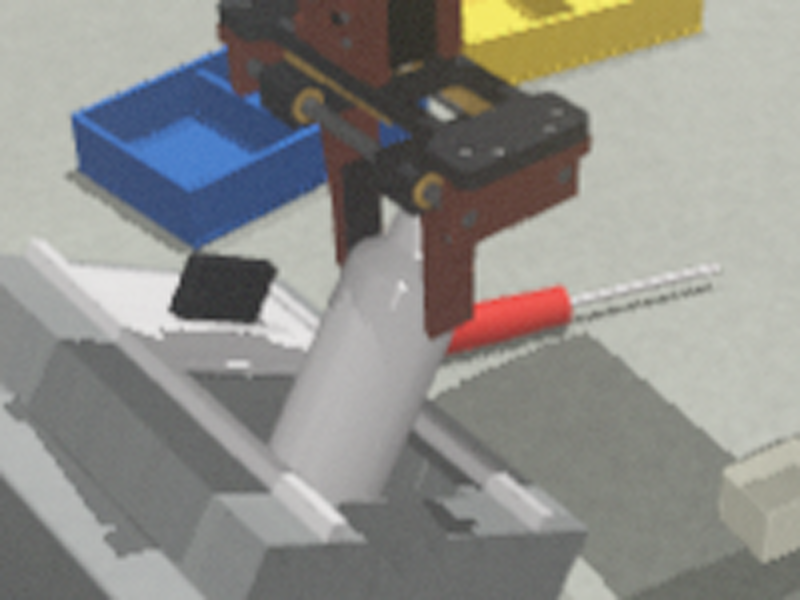

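The can is square (slope about 0.42), with about 20 N along the normal, and the motion has stopped at the hard stop. I'll hold it.

Emit:
arm_command --steps '[{"travel": [0,0,0.2],"roll": 0,"hand": -1},{"travel": [0,0,0.2],"roll": 0,"hand": -1},{"travel": [0,0,0.2],"roll": 0,"hand": -1},{"travel": [0,0,0.2],"roll": 0,"hand": -1},{"travel": [0,0,0.2],"roll": 0,"hand": -1},{"travel": [0,0,0.2],"roll": 0,"hand": -1},{"travel": [0,0,0.2],"roll": 0,"hand": -1},{"travel": [0,0,0.2],"roll": 0,"hand": -1},{"travel": [0,0,0.2],"roll": 0,"hand": -1},{"travel": [0,0,0.2],"roll": 0,"hand": -1}]'

```text
t: 11.35
tcp_pos: [0.6028, 0.0793, 0.1622]
tool_rot: [0.0, -0.05, 0.999, -0.0]
wrist_force: [-6.6, 1.9, 16.5]
gripper_width: 0.649
gripper_force: 25.0
```

Emit:
arm_command --steps '[{"travel": [0,0,0],"roll": 0,"hand": -1},{"travel": [0,0,0],"roll": 0,"hand": -1},{"travel": [0,0,0],"roll": 0,"hand": -1},{"travel": [0,0,0],"roll": 0,"hand": -1},{"travel": [0,0,0],"roll": 0,"hand": -1},{"travel": [0,0,0],"roll": 0,"hand": -1},{"travel": [0,0,0],"roll": 0,"hand": -1},{"travel": [0,0,0],"roll": 0,"hand": -1},{"travel": [0,0,0],"roll": 0,"hand": -1},{"travel": [0,0,0],"roll": 0,"hand": -1}]'

```text
t: 12.18
tcp_pos: [0.6028, 0.0793, 0.1623]
tool_rot: [0.0, -0.05, 0.999, -0.0]
wrist_force: [-6.2, 0.8, 16.1]
gripper_width: 0.647
gripper_force: 25.0
```

```bash
python3 e.py
```

```text
[0.6028 0.0793 0.1623] x,y,z in pad: 1.9432662026699532 0.17282653856805116 -17.253213403659725 tilt tool 0.05650242666383409 [-6.2453  0.8141 16.1308] 12.1833
```

Emit:
arm_command --steps '[{"travel": [2.5,0,-4.3],"roll": 0,"hand": -1},{"travel": [5,0,-8.7],"roll": 0,"hand": -1},{"travel": [10,0,-17.3],"roll": 0,"hand": -1},{"travel": [15,0,-26],"roll": 0,"hand": -1},{"travel": [20,0,-34.6],"roll": 0,"hand": -1},{"travel": [40,-2,-40],"roll": 0,"hand": -1},{"travel": [75,-5,-40],"roll": 0,"hand": -1},{"travel": [110,-8,-38],"roll": 0,"hand": -1},{"travel": [145,-12,-36],"roll": 0,"hand": -1},{"travel": [180,-15,-35],"roll": 0,"hand": -1}]'

```text
t: 13.02
tcp_pos: [0.4223, 0.0459, 0.1949]
tool_rot: [-0.001, -0.05, 0.999, -0.0]
wrist_force: [-0.8, -0.5, -4.7]
gripper_width: 0.649
gripper_force: 25.0
```

Emit:
arm_command --steps '[{"travel": [15,0,30],"roll": 0,"hand": -1},{"travel": [15,0,60],"roll": 0,"hand": -1},{"travel": [15,0,80],"roll": 0,"hand": -1},{"travel": [15,0,86],"roll": 0,"hand": -1},{"travel": [15,0,86],"roll": 0,"hand": -1}]'

```text
t: 13.43
tcp_pos: [0.4083, 0.0448, 0.1083]
tool_rot: [-0.002, -0.05, 0.999, 0.0]
wrist_force: [0.4, 0.2, -4.9]
gripper_width: 0.65
gripper_force: 25.0
```

```bash
python3 e.py; python3 s.py 5 .1065
```

```text
[0.4083 0.0448 0.1083] x,y,z in pad: -195.5467751174555 -14.710301897875087 34.50933583087496 tilt tool 0.22397519692272846 [ 0.4395  0.155  -4.8788] 13.4333
[0.4096 0.0448 0.1094] [ 0.4778 -0.4033 -4.4145]
grasp px [355.9064 250.8449]
crop origin 255 175 x4
0 captop [408.6677 218.0182] bot [394.4427 458.8501] botfront/back [431.2119 437.885 ] [356.5424 480.4602]
15 captop [427.687  211.8694] bot [358.6758 474.3344] botfront/back [394.7029 463.8492] [321.2582 485.2243]
30 captop [444.6853 212.1454] bot [324.592 478.993] botfront/back [357.6749 480.1274] [290.049  477.8085]
40 captop [454.3217 215.8132] bot [303.922  475.5968] botfront/back [333.7672 484.8589] [272.6952 465.9058]
```

View pics/s5.png

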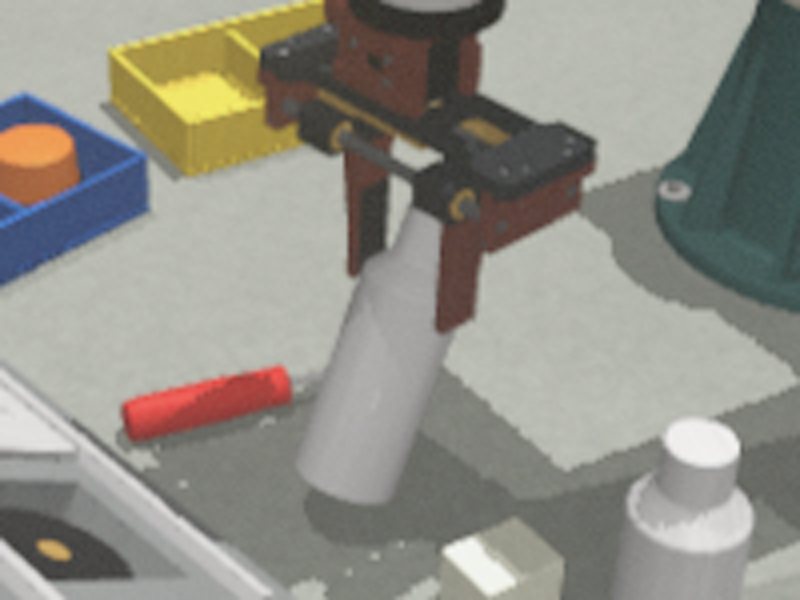

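The can hangs at about 22° just above the bench, bottom edge (298,462)–(395,500). I'll pivot it upright on the bench with a light grip, release it to settle, and re-grip.

Emit:
arm_command --steps '[{"travel": [0,0,7],"roll": 0,"hand": -1},{"travel": [0,0,11],"roll": 0,"hand": -1},{"travel": [-6,0,11],"roll": 0,"hand": -1},{"travel": [-13,0,11],"roll": 0,"hand": -1},{"travel": [-20,0,11],"roll": 0,"hand": -1},{"travel": [-27,0,12],"roll": 0,"hand": -1},{"travel": [-34,0,13],"roll": 0,"hand": -1},{"travel": [-40,0,14],"roll": 0,"hand": -1},{"travel": [-42,0,14.5],"roll": 0,"hand": -1},{"travel": [-42,0,15],"roll": 0,"hand": -1}]' --squeeze 8

```text
t: 14.32
tcp_pos: [0.4539, 0.0493, 0.0955]
tool_rot: [0.001, -0.05, 0.999, -0.0]
wrist_force: [-2.7, 0.8, 11.7]
gripper_width: 0.653
gripper_force: 8.0
```

```bash
cat > v.py <<'E'
from h import *
import sys
np.set_printoptions(precision=4,suppress=True)
# can silhouette axis in the scene view: edges of body against bench via brightness, per row
c=manip.capture("scene"); s=manip.state(); T=s["tcp_pos"]; print(s["t"],T,s["wrist_force"],s["gripper_force"])
M=rot(s["tool_rot"]).as_matrix();up=-M[:,2];bk=-M[:,0];st=M[:,1]
G=T+.011*up
hsv=cv2.cvtColor(c["image"],cv2.COLOR_BGR2HSV).astype(int); g=cv2.cvtColor(c["image"],cv2.COLOR_BGR2GRAY)
e=cv2.Canny(g,30,80)
h=float(sys.argv[1])
for a in range(-10,36,5):
    r=np.radians(a); z=np.cos(r)*up-np.sin(r)*bk; B=G-h*z
    v=B-np.array(c["eye"]); w=np.cross(v,z); w/=np.linalg.norm(w)
    d=cv2.distanceTransform(255-e,cv2.DIST_L2,3)
    sc=[]
    for k in (-.029,.029):
        for q in np.linspace(.01,.075,25):
            p=world2pix(c,B+q*z+k*w); sc.append(min(d[int(round(p[1])),int(round(p[0]))],6))
    print(a,round(np.mean(sc[:25]),2),round(np.mean(sc[25:]),2))
print([(r["conf"],np.array(r["point"])*[640,480]) for r in manip.find_in(c,"can")], world2pix(c,G-h/2*up))
E
python3 v.py .1065
```

```text
14.3667 [0.4534 0.0493 0.0954] [-2.5979  0.4241  9.8305] 8.023064003500622
-10 0.69 1.85
-5 1.45 0.82
0 2.32 1.19
5 2.72 2.91
10 3.0 4.3
15 3.31 5.11
20 3.67 5.24
25 3.74 4.95
30 3.56 4.78
35 3.24 4.46
[(0.96, array([344.384, 278.784])), (0.76, array([420.48 , 322.896]))] [339.628  284.0439]
```

Emit:
arm_command --steps '[{"travel": [0,0,-2],"roll": 0,"hand": 0.7},{"travel": [0,0,-2],"roll": 0,"hand": 0.7},{"travel": [0,0,-2],"roll": 0,"hand": 0.7},{"travel": [0,0,-2],"roll": 0,"hand": 0.7},{"travel": [0,0,-2],"roll": 0,"hand": 0.7},{"travel": [0,0,-2],"roll": 0,"hand": 0.7}]'

```text
t: 14.92
tcp_pos: [0.4517, 0.0491, 0.0963]
tool_rot: [-0.0, -0.05, 0.999, -0.0]
wrist_force: [0.5, -0.6, 0.6]
gripper_width: 0.851
gripper_force: 0.0
```

```bash
python3 v.py .1065
cat > t.py <<'E'
from h import *
c=manip.capture("top"); im=c["image"]; cv2.imwrite("pics/t.png",im)
s=manip.state(); print(s["tcp_pos"], s["gripper_width"])
E
python3 t.py
```

```text
14.9667 [0.4517 0.0491 0.0964] [-0.6831  0.615   0.287 ] 0.0
-10 0.68 2.01
-5 1.37 0.52
0 2.1 1.08
5 2.61 2.84
10 2.8 4.34
15 3.22 5.18
20 3.43 5.4
25 3.67 5.12
30 3.54 4.89
35 3.04 4.61
[(0.84, array([347.52, 277.68])), (0.65, array([424.576, 320.208]))] [340.2439 283.3588]
[0.45173712 0.04913971 0.09639449] 0.8534965185238083
```

```bash
cat > f.py <<'E'
from h import *
c=manip.capture("scene"); s=manip.state(); T=s["tcp_pos"]
g=cv2.cvtColor(c["image"],cv2.COLOR_BGR2GRAY)
d=np.minimum(cv2.distanceTransform(255-cv2.Canny(g,30,80),cv2.DIST_L2,5),6)
def cost(x,y):
    B=np.array([x,y,0]);z=np.array([0,0,1.]);w=np.cross(B-np.array(c["eye"]),z);w/=np.linalg.norm(w);f=np.cross(w,z)
    if f@(np.array(c["eye"])-B)<0:f=-f
    P=[B+q*z+k*w for k in(-.029,.029) for q in np.linspace(.005,.075,25)]
    P+=[B+.029*(np.cos(t)*w+np.sin(t)*f) for t in np.linspace(.2,2.9,20)]
    return np.mean([d[int(round(v)),int(round(u))] for u,v in (world2pix(c,p) for p in P)])
r=sorted((cost(T[0]+a/1e3,T[1]+b/1e3),a,b) for a in range(-20,21) for b in range(-20,21)); print(T,r[:6])
E
python3 f.py
```

```text
[0.45170015 0.04913065 0.09640978] [(np.float32(0.6628572), -11, -4), (np.float32(0.6628572), -10, -3), (np.float32(0.68285716), -10, -2), (np.float32(0.6914286), -12, -5), (np.float32(0.6914286), -11, -3), (np.float32(0.6942857), -12, -2)]
```

Emit:
arm_command --steps '[{"travel": [5,0,0],"roll": 0,"hand": 0.7},{"travel": [10,0,0],"roll": 0,"hand": 0.7},{"travel": [10,0,0],"roll": 0,"hand": 0.7},{"travel": [10,0,0],"roll": 0,"hand": -1},{"travel": [10,0,0],"roll": 0,"hand": -1},{"travel": [10,0,0],"roll": 0,"hand": -1},{"travel": [10,0,0],"roll": 0,"hand": -1},{"travel": [10,0,0],"roll": 0,"hand": -1},{"travel": [10,0,0],"roll": 0,"hand": -1},{"travel": [10,0,0],"roll": 0,"hand": -1}]' --squeeze 20

```text
t: 15.95
tcp_pos: [0.4419, 0.0482, 0.0965]
tool_rot: [0.0, -0.05, 0.999, 0.0]
wrist_force: [0.0, 0.8, 1.9]
gripper_width: 0.648
gripper_force: 20.0
```

```bash
python3 f.py; python3 -c "
from h import *
s=manip.state();print(s['gripper_width'],s['gripper_force'],s['wrist_force'])"
```

```text
[0.44198646 0.04826506 0.09655163] [(np.float32(0.7712514), -2, -1), (np.float32(0.7742857), 0, -5), (np.float32(0.8), -1, -3), (np.float32(0.8057143), -2, -4), (np.float32(0.8112071), -4, -3), (np.float32(0.81134003), -2, -2)]
0.6501577104577937 20.00358267261163 [0.22334269 1.98979001 1.82105363]
```

Emit:
arm_command --steps '[{"travel": [0,0,-25],"roll": 0,"hand": -1},{"travel": [0,0,-60],"roll": 0,"hand": -1},{"travel": [0,0,-90],"roll": 0,"hand": -1},{"travel": [-4,-30,-90],"roll": 0,"hand": -1},{"travel": [-10,-65,-90],"roll": 0,"hand": -1},{"travel": [-16,-105,-90],"roll": 0,"hand": -1},{"travel": [-22,-145,-90],"roll": 0,"hand": -1},{"travel": [-28,-185,-90],"roll": 0,"hand": -1},{"travel": [-34,-225,-90],"roll": 0,"hand": -1},{"travel": [-40,-265,-90],"roll": 0,"hand": -1}]'

```text
t: 16.83
tcp_pos: [0.507, -0.2133, 0.1855]
tool_rot: [-0.001, -0.05, 0.999, 0.0]
wrist_force: [0.6, 0.4, -4.4]
gripper_width: 0.65
gripper_force: 20.0
```

Emit:
arm_command --steps '[{"travel": [-6,-35,0],"roll": 0,"hand": -1},{"travel": [-12,-70,0],"roll": 0,"hand": -1},{"travel": [-16,-90,0],"roll": 0,"hand": -1},{"travel": [-16,-97,0],"roll": 0,"hand": -1},{"travel": [-16,-97,0],"roll": 0,"hand": -1},{"travel": [-16,-97,0],"roll": 0,"hand": -1}]'

```text
t: 17.33
tcp_pos: [0.5323, -0.3053, 0.1853]
tool_rot: [-0.001, -0.05, 0.999, 0.001]
wrist_force: [-0.4, -0.3, -3.9]
gripper_width: 0.647
gripper_force: 20.0
```

```bash
cat > g.py <<'E'
from h import *
np.set_printoptions(precision=4,suppress=True)
s=manip.state();print(s['t'],s['tcp_pos'],s['wrist_force'],s['gripper_width'])
c=manip.capture("scene")
im=c["image"]; b=cv2.inRange(cv2.cvtColor(im,cv2.COLOR_BGR2HSV),(100,120,40),(125,255,255))
cv2.imwrite("pics/g.png",im)
t=[(0.5691,-.2326),(.5942,-.3626),(.4004,-.397),(.3769,-.2678)]
print([world2pix(c,[*p,.045]) for p in t], "can bottom px",world2pix(c,[s['tcp_pos'][0],s['tcp_pos'][1],s['tcp_pos'][2]-.096]))
E
python3 g.py
```

```text
17.3333 [ 0.5323 -0.3053  0.1853] [-0.413  -0.3003 -3.8573] 0.6471609771231274
[array([233.1949, 243.3232]), array([202.6508, 223.3728]), array([261.6694, 198.5111]), array([292.3372, 215.1285])] can bottom px [232.1536 211.1822]
```

Emit:
arm_command --steps '[{"travel": [0,0,35],"roll": 0,"hand": -1},{"travel": [0,0,62],"roll": 0,"hand": -1},{"travel": [0,0,75],"roll": 0,"hand": -1},{"travel": [0,0,79],"roll": 0,"hand": -1},{"travel": [0,0,81],"roll": 0,"hand": -1},{"travel": [0,0,82],"roll": 0,"hand": -1},{"travel": [0,0,83],"roll": 0,"hand": -1},{"travel": [0,0,83.5],"roll": 0,"hand": -1},{"travel": [0,0,84],"roll": 0,"hand": -1},{"travel": [0,0,84],"roll": 0,"hand": -1}]'

```text
t: 18.22
tcp_pos: [0.5339, -0.3067, 0.1032]
tool_rot: [0.0, -0.05, 0.999, -0.0]
wrist_force: [-0.3, -0.5, -3.8]
gripper_width: 0.649
gripper_force: 20.0
```

Emit:
arm_command --steps '[{"travel": [0,0,0.5],"roll": 0,"hand": -1},{"travel": [0,0,1],"roll": 0,"hand": -1},{"travel": [0,0,1],"roll": 0,"hand": -1}]'

```text
t: 18.47
tcp_pos: [0.5337, -0.3067, 0.1018]
tool_rot: [0.0, -0.05, 0.999, -0.0]
wrist_force: [-0.6, 0.4, -2.2]
gripper_width: 0.648
gripper_force: 20.0
```

Contact is just starting (force −3.8 → −2.2 N). I'll go slightly further, then release.

Emit:
arm_command --steps '[{"travel": [0,0,0.5],"roll": 0,"hand": -1},{"travel": [0,0,0.8],"roll": 0,"hand": -1},{"travel": [0,0,0.8],"roll": 0,"hand": -1}]'

```text
t: 18.72
tcp_pos: [0.534, -0.3066, 0.1018]
tool_rot: [0.001, -0.05, 0.999, -0.0]
wrist_force: [-1.8, 1.5, 5.0]
gripper_width: 0.654
gripper_force: 20.0
```

Emit:
arm_command --steps '[{"travel": [0,0,0],"roll": 0,"hand": 0.6},{"travel": [0,0,0],"roll": 0,"hand": 1},{"travel": [0,0,0],"roll": 0,"hand": 1},{"travel": [0,0,0],"roll": 0,"hand": 1},{"travel": [0,0,0],"roll": 0,"hand": 1},{"travel": [0,0,-15],"roll": 0,"hand": 1},{"travel": [0,0,-45],"roll": 0,"hand": 1},{"travel": [0,0,-80],"roll": 0,"hand": 1},{"travel": [0,0,-120],"roll": 0,"hand": 1},{"travel": [0,0,-120],"roll": 0,"hand": 1}]'

```text
t: 19.55
tcp_pos: [0.5375, -0.3094, 0.2288]
tool_rot: [0.005, -0.05, 0.999, -0.004]
wrist_force: [1.8, -0.2, -0.3]
gripper_width: 1.004
gripper_force: 0.0
```

```bash
cat > k.py <<'E'
from h import *
np.set_printoptions(precision=4,suppress=True)
c=manip.capture("scene"); t=manip.capture("top"); s=manip.state(); print(s["t"],s["tcp_pos"],s["wrist_force"])
cv2.imwrite("pics/k.png",c["image"]);cv2.imwrite("pics/kt.png",t["image"])
for cc in (c,t):
  for n in ("can","cover_grip"): print(n,[(round(r["conf"],2),np.array(r["point"])*[640,480]) for r in manip.find_in(cc,n)])
  print("exp can mid, fin",world2pix(cc,[.533,-.306,.085]),world2pix(cc,[.6362,-.035,.1388]))
E
python3 k.py
```

```text
19.65 [ 0.5348 -0.3074  0.2228] [ 0.3397  0.0612 -0.4514]
can [(0.83, array([420.8  , 323.904])), (0.65, array([234.816, 211.296]))]
cover_grip [(0.65, array([239.104, 275.28 ])), (0.31, array([271.104, 313.008]))]
exp can mid, fin [231.9511 212.608 ] [241.5118 260.7267]
can [(0.45, array([443.52, 199.92])), (0.32, array([290.368, 162.096]))]
cover_grip [(0.66, array([341.184, 155.904]))]
exp can mid, fin [455.6804 202.3344] [340.8031 157.304 ]
```

Emit:
arm_command --steps '[{"travel": [-15,30,0],"roll": 0,"hand": 1},{"travel": [-31,65,0],"roll": 0,"hand": 1},{"travel": [-47,100,0],"roll": 0,"hand": 1},{"travel": [-63,135,0],"roll": 0,"hand": 1},{"travel": [-79,170,0],"roll": 0,"hand": 1},{"travel": [-95,205,0],"roll": 0,"hand": 1},{"travel": [-112,240,0],"roll": 0,"hand": 1},{"travel": [-126,261,0],"roll": 0,"hand": 1},{"travel": [-126,261,20],"roll": 0,"hand": 1},{"travel": [-126,261,40],"roll": 0,"hand": 1}]'

```text
t: 20.68
tcp_pos: [0.6338, -0.0322, 0.1797]
tool_rot: [0.0, -0.051, 0.999, -0.0]
wrist_force: [-0.2, 0.4, -0.7]
gripper_width: 1.0
gripper_force: 0.0
```

```bash
cat > l.py <<'E'
from h import *
np.set_printoptions(precision=4,suppress=True)
c=manip.capture("wrist"); s=manip.state(); print(s["t"],s["tcp_pos"],s["wrist_force"])
im=c["image"]; cv2.imwrite("pics/l.png",im)
print([(round(r["conf"],2),np.array(r["point"])*[640,480]) for r in manip.find_in(c,"cover_grip")])
print("exp",world2pix(c,[.634,-.035,.1388]),world2pix(c,[.634,-.035,.12]))
E
python3 l.py
```

```text
20.7333 [ 0.6301 -0.0325  0.1745] [-1.1836  1.5058 -3.1461]
[(0.67, array([313.024, 274.32 ]))]
exp [311.0033 259.4878] [311.4631 248.7727]
```

View pics/l.png

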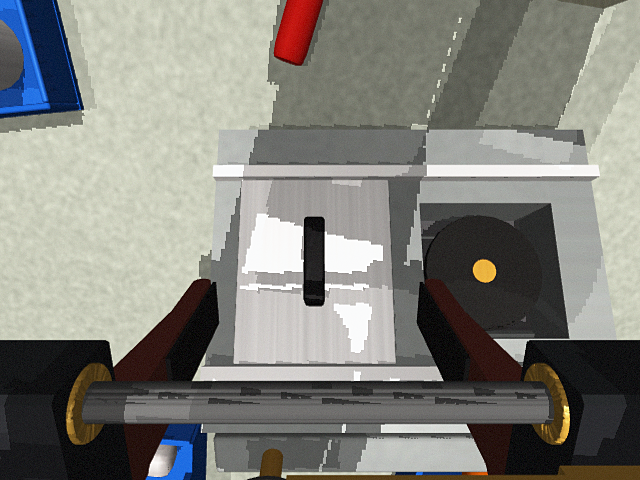

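The fin is at (314,260), where predicted and between the fingers, and the pad has sprung back. I'll lower and grip.

Emit:
arm_command --steps '[{"travel": [0,0,15],"roll": 0,"hand": 1},{"travel": [0,0,30],"roll": 0,"hand": 1},{"travel": [0,0,42],"roll": 0,"hand": 1},{"travel": [0,0,46],"roll": 0,"hand": 1},{"travel": [0,0,46],"roll": 0,"hand": 1},{"travel": [0,0,46],"roll": 0,"hand": 1}]'

```text
t: 21.28
tcp_pos: [0.633, -0.0345, 0.1349]
tool_rot: [-0.0, -0.05, 0.999, -0.0]
wrist_force: [0.4, -0.4, -0.1]
gripper_width: 0.999
gripper_force: 0.0
```

Emit:
arm_command --steps '[{"travel": [0,0,6],"roll": 0,"hand": 0},{"travel": [0,0,8],"roll": 0,"hand": -1},{"travel": [0,0,8],"roll": 0,"hand": -1},{"travel": [0,0,8],"roll": 0,"hand": -1},{"travel": [0,0,8],"roll": 0,"hand": -1},{"travel": [0,0,8],"roll": 0,"hand": -1},{"travel": [0,0,8],"roll": 0,"hand": -1},{"travel": [0,0,8],"roll": 0,"hand": -1},{"travel": [0,0,8],"roll": 0,"hand": -1},{"travel": [0,0,8],"roll": 0,"hand": -1}]' --squeeze 10

```text
t: 22.12
tcp_pos: [0.633, -0.0342, 0.1267]
tool_rot: [-0.0, -0.05, 0.999, -0.0]
wrist_force: [-0.2, -1.0, 0.1]
gripper_width: 0.282
gripper_force: 0.0
```

Emit:
arm_command --steps '[{"travel": [0,0,0],"roll": 0,"hand": -1},{"travel": [0,0,0],"roll": 0,"hand": -1},{"travel": [0,0,0],"roll": 0,"hand": -1},{"travel": [0,0,0],"roll": 0,"hand": -1}]'

```text
t: 22.45
tcp_pos: [0.6329, -0.0343, 0.1266]
tool_rot: [-0.0, -0.05, 0.999, -0.0]
wrist_force: [-0.9, -0.4, 0.5]
gripper_width: 0.129
gripper_force: 10.0
```

Emit:
arm_command --steps '[{"travel": [0,10,0],"roll": 0,"hand": -1},{"travel": [0,25,0],"roll": 0,"hand": -1},{"travel": [0,40,0],"roll": 0,"hand": -1},{"travel": [0,55,0],"roll": 0,"hand": -1},{"travel": [0,70,0],"roll": 0,"hand": -1},{"travel": [0,85,0],"roll": 0,"hand": -1},{"travel": [0,98,0],"roll": 0,"hand": -1},{"travel": [0,107,0],"roll": 0,"hand": -1},{"travel": [0,112,0],"roll": 0,"hand": -1},{"travel": [0,112,0],"roll": 0,"hand": -1}]'

```text
t: 23.28
tcp_pos: [0.6213, 0.0792, 0.1266]
tool_rot: [-0.0, -0.05, 0.999, 0.001]
wrist_force: [-2.3, 1.6, 1.5]
gripper_width: 0.127
gripper_force: 10.0
```

Emit:
arm_command --steps '[{"travel": [0,1,0],"roll": 0,"hand": -1},{"travel": [0,2,0],"roll": 0,"hand": -1},{"travel": [0,3,0],"roll": 0,"hand": -1},{"travel": [0,3,0],"roll": 0,"hand": -1}]'

```text
t: 23.62
tcp_pos: [0.6212, 0.0794, 0.1266]
tool_rot: [-0.0, -0.05, 0.999, -0.0]
wrist_force: [-3.3, -1.9, 2.6]
gripper_width: 0.126
gripper_force: 10.0
```

Emit:
arm_command --steps '[{"travel": [0,1.5,0],"roll": 0,"hand": -1},{"travel": [0,3,0],"roll": 0,"hand": -1},{"travel": [0,3,0],"roll": 0,"hand": -1},{"travel": [0,3,0],"roll": 0,"hand": -1}]'

```text
t: 23.95
tcp_pos: [0.6211, 0.0817, 0.1266]
tool_rot: [-0.0, -0.05, 0.999, -0.001]
wrist_force: [-3.8, -5.8, 2.0]
gripper_width: 0.131
gripper_force: 10.0
```

```bash
python3 -c "
from h import *
s=manip.state();print(s['tcp_pos'],s['wrist_force'],s['gripper_width'])"
```

```text
[0.62106308 0.08167071 0.12661526] [-3.81133613 -5.75747947  2.01926277] 0.13066008938446821
```

Emit:
arm_command --steps '[{"travel": [0,1.5,0],"roll": 0,"hand": -1},{"travel": [0,3,0],"roll": 0,"hand": -1},{"travel": [0,4,0],"roll": 0,"hand": -1},{"travel": [0,4,0],"roll": 0,"hand": -1},{"travel": [0,4,0],"roll": 0,"hand": -1}]'

```text
t: 24.37
tcp_pos: [0.6211, 0.082, 0.1266]
tool_rot: [-0.0, -0.05, 0.999, -0.004]
wrist_force: [-1.1, -17.0, 0.8]
gripper_width: 0.126
gripper_force: 10.0
```

```bash
cat > n.py <<'E'
from h import *
np.set_printoptions(precision=4,suppress=True)
s=manip.state();print(s['t'],s['tcp_pos'],s['wrist_force'],s['gripper_width'])
c=manip.capture("wrist"); cv2.imwrite("pics/n.png",c["image"])
E
python3 n.py
```

```text
24.3667 [0.6211 0.082  0.1266] [ -1.0713 -17.026    0.7746] 0.1261880430619649
```

It's at the hard end stop, with 17 N, at the expected shut position. I'll release and retreat.

Emit:
arm_command --steps '[{"travel": [0,0,0],"roll": 0,"hand": 0},{"travel": [0,-4,0],"roll": 0,"hand": 0},{"travel": [0,-6,0],"roll": 0,"hand": 0},{"travel": [0,-6,0],"roll": 0,"hand": 0},{"travel": [0,-6,-25],"roll": 0,"hand": 0},{"travel": [0,-6,-60],"roll": 0,"hand": 0},{"travel": [20,-6,-100],"roll": 0,"hand": 0},{"travel": [60,-6,-120],"roll": 0,"hand": 0},{"travel": [100,-6,-120],"roll": 0,"hand": 0},{"travel": [140,-6,-120],"roll": 0,"hand": 0}]'

```text
t: 25.25
tcp_pos: [0.4844, 0.0679, 0.2486]
tool_rot: [0.003, -0.05, 0.999, 0.0]
wrist_force: [-0.5, -0.3, -0.8]
gripper_width: 0.505
gripper_force: 0.0
```

```bash
python3 k.py
cat > o.py <<'E'
from h import *
np.set_printoptions(precision=4,suppress=True)
t=manip.capture("top"); bk=np.array([.995,.0998,0]);yy=np.array([-.0998,.995,0]);up=np.array([0,0,1]);n=-.5*bk+.866*up;u=.866*bk+.5*up
face=np.array([.6455,.0834,.095])+.012*n
x=manip.find_in(t,"cover_grip")
print("fin shut exp",world2pix(t,face+.039*n),[(r["conf"],np.array(r["point"])*[640,480]) for r in x])
# plate's -y edge: bright->grey transition along y at several u
g=cv2.cvtColor(t["image"],cv2.COLOR_BGR2GRAY)
for du in (-.04,-.03,.03,.04):
    v=[]
    for d in np.arange(-.065,-.034,.002):
        a,b=world2pix(t,face+.006*n+du*u+d*yy); v.append(int(g[int(round(b)),int(round(a))]))
    print(du,v)
E
python3 o.py
```

```text
25.35 [0.4757 0.0679 0.2458] [0.508  0.071  0.7208]
can [(0.95, array([233.92, 215.52])), (0.71, array([421.632, 321.216]))]
cover_grip [(0.78, array([273.728, 305.712]))]
exp can mid, fin [231.9511 212.608 ] [241.5118 260.7267]
can [(0.93, array([454.784, 200.304])), (0.59, array([225.984, 260.976]))]
cover_grip [(0.53, array([314.496, 180.096])), (0.19, array([456.576, 225.888]))]
exp can mid, fin [455.6804 202.3344] [340.8031 157.304 ]
fin shut exp [290.9087 165.7706] [(0.55, array([313.408, 174.912]))]
-0.04 [86, 84, 83, 85, 84, 84, 82, 78, 147, 137, 137, 130, 138, 120, 57, 29]
-0.03 [84, 86, 86, 87, 84, 85, 84, 73, 73, 126, 133, 139, 96, 96, 45, 48]
0.03 [92, 92, 81, 83, 83, 83, 82, 84, 79, 46, 38, 34, 44, 39, 49, 53]
0.04 [138, 139, 139, 135, 137, 139, 144, 124, 124, 59, 35, 41, 42, 43, 49, 49]
```

The cover edge lies at −49 mm (−50 mm when shut), and the can stands in the slot where predicted. I'll hand in.

```bash
python3 -c "
from rig import manip
print(manip.finish_job())"
```

```text
the job is handed in; nothing more can be done
None
```

The job is handed in at about 25 s of the 69 s limit, and no verdict came back: the can was held square on the fully pressed pad for about 2.5 s at roughly 20 N, then set upright in the blue tray's empty compartment, and the cover was slid to its shut end stop.

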